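Load a plate under a drill-jig bridge and lock the cam clamp

ROBOT

A 6-joint arm with a two-finger parallel gripper is mounted at the origin on the work surface. World frame = base frame: x ahead of the robot, y to its left, z up, the work surface at z = 0. Lengths are in m, angles in rad, forces in N, time in s.
With the tool pointing down it reaches from about 0.25 to 0.725 m from the base axis. Payload 4 kg.
Tool frame: the origin (TCP) lies between the finger pads; the fingertips stand 19 mm ahead of it and the grasp point (between the pads) is the TCP; z points along the fingers, x is the direction in which the jaws open and shut, and the axes are right-handed (so a half turn about z gives the same grasp; the last joint's range is limited). The gripper opens to 85 mm and grips with 20 to 120 N. Pads are 22 mm wide; open, the fingers measure 114 mm over their backs; the gripper's body (76 mm by 85 mm) begins 54 mm behind the grasp point. The pads swing forward as they close: fully open they stand 13 mm farther back than shut.
Start: joints at [1.278, 0.241, 0.005, 1.335, 0, 1.571], TCP at [0.144, 0.479, 0.25] pointing down, gripper open.
Joint ranges: [-2.72, 2.72], [-1.05, 1.87], [-1.09, 1.28], [-1.99, 2.15], [-1.42, 1.44], [-3.14, 3.14]. Speed limits (rad/s): [2.79, 2.79, 3.14, 3.14, 3.14, 3.14].

INTERFACE

Orientations are given as a 3x3 rotation matrix whose columns are the frame's x, y, z axes.
In Python, from cell import monitor, vision, order gives the robot as it stands.
- The arm moves only by the tool arm_command, never from a script. Its argument "moves" is a list that holds one entry, the list of rows, each a list of 5 numbers: the closure, from 0 (fully open) to 1 (shut), then the shift along the world's x, y, z in cm, then the turn about the world's z in degrees. A call has 1 to 12 rows; each row shifts and turns the pose as measured when the row begins; what a row does not reach is not made up. A row lasts 1/8 s, in which the tool goes at most 62.5 mm and 10.7 degrees, less where a joint would pass 70% of its speed; a pose out of reach is approached as far as the arm can. A call with a gripper value outside its range is refused whole. The fingers move at their own pace and stop on an object; the grip force is fixed at half the most. Time passes only in rows, so rows that do not move let the fingers close. It gives the time, the measured TCP pose, the force and the opening at its end, in the units of the state.
- monitor.get_state(): the state, without advancing time (a new reading comes with each control period).
- vision.get_image(name): name is "side" or "top"; returns a dict with "frame" (400x640x3 uint8, red, green, blue), "fx", "fy", "cx", "cy" (pixels), "position" and "rotation" of the camera in the world. Camera axes: x right, y down, z forward; pixel columns grow to the right and rows downward; lengths in m; the calibration is good to about 2 mm. A picture is of the moment at which its call begins. There is no depth.
- order.sign_off(): hands the job in, once; it reports no verdict.
The state is a dict: "time_s": time; "joint_positions": joint angles; "qvel": joint speeds; "joint_torque": joint torques, N m; "position": TCP position; "eef_rot": TCP orientation; "contact_force": force on the tool from outside, world axes, zero at the start; "moment": the same for the moment, N m; "opening": finger opening in m.
Only numpy, scipy, OpenCV 4.12 (cv2) and the standard library are available. Lean on these libraries where they do the work, as an engineer would, in place of code of your own. Each camera call takes 0.05 s, during which the arm holds its last target.

TASK

Load the steel plate into the drilling jig with the fingertips only: slide it flat along the jig's bed, up against the long fence and in under the low bridge until its leading end is home against the stop. Then swing the clamp lever all the way round so that the plate is locked. Never lift or tip the plate, and leave everything else on the bench where it is.

Things in the scene. Friction and masses are not known exactly. Their poses are not given: they have to be found in the camera images.
- plate: Loose bare-steel plate to be drilled: 92 mm wide (its x), 116 mm long (its y), 8 mm thick, 0.55 to 0.8 kg, too wide to grip, lightly oiled so it slides easily; scribed lines and two punch marks near its leading (+y) end. Origin: centre of the underside; z up. It starts loose on the open part of the jig's bed, before the bridge, off the fence and a little askew.
- jig: Fixed drilling jig. Origin: centre of its bed's underside, on the bench; x across, roughly away from the robot; y the feed direction, roughly to the robot's left; z up. Bed plate 190 mm (x) by 330 mm (y), top at z = 12 mm. Fence, bridge, stop and clamp stand on it.
- fence (a point): Middle of the fence's face at bed height (jig x = 69, y = 0, z = 12 mm; jig's axes). The fence is the straight bar along the far (+x) side over the bed's whole length, face towards -x, 22 mm wide, 18 mm high above the bed.
- bridge (a point): Centre of the bridge's underside over the channel (jig x = 23, y = 101.5, z = 22.5 mm; jig's axes). Flat bar across the channel, y from 80 to 123 mm, x from -51 to 91 mm of the jig, underside 10.5 mm above the bed (2.5 mm over the plate), top 22.5 mm above the bed, with two drill bushes 6 mm higher. Channel under it 98 mm wide, from the fence to the near foot.
- stop (a point): Middle of the end stop's face at bed height (jig x = 23, y = 135, z = 12 mm; jig's axes). Small block beyond the bridge, face towards -y, 44 mm wide, 16 mm high.
- seat (a point): Point on top of the jig's bed (fixed to the jig, same axes), at jig x = 23, y = 77, z = 12 mm: the plate's origin lies here, with axes parallel, when the plate is home against fence and stop.
- clamp (a joint): Swing of the cam clamp lever about the upright axis at clamp_pivot, rad, counter-clockwise from above; 0 = open (lever points off the channel, towards the robot), 1.4 = locked, end of swing (lever lies back beside the channel). Pivot to knob points at angle 2.88 + value from the jig's x axis. Starts at 0 to 0.35; stays where left. About 2 N at the knob moves it, up to 10 N at the end.
- clamp_knob (a point): Middle of the upright black knob at the end of the clamp lever: 18 mm diameter, from 11 to 52 mm above the bed, this point 32 mm above the bed and 75 mm from the pivot axis; moves with the lever. The lever's bar, 13 mm wide and 8 mm high, joins pivot and knob 14.5 to 22.5 mm above the bed.
- clamp_pivot (a point): Foot of the lever's axis on the bed (jig x = -40, y = 59, z = 12 mm; jig's axes), fixed. The round steel cam (14 mm radius, 5 mm off-centre, 14.5 mm high) turns about it; open, it leaves a plate lying on the fence about 3 mm of room or more, over its last third of swing it presses the plate's near edge towards the fence.
- drilled_plate: Bystander: finished plate with two holes, 92 x 116 x 8 mm, on the bench past the stop end of the jig. Origin: centre of underside.
- spare_bush: Bystander: steel ring, 22 mm diameter, 16 mm high, on the jig's bed near corner past the bridge. Origin: centre of underside.
- centre_punch: Bystander: square steel punch, 103 x 11 x 11 mm, along its x, on the bench on the robot's side of the jig, left of the lever. Origin: under the middle of its shank.
- oil_can: Bystander: copper-coloured oil can, 52 mm diameter, 85 mm high, on the bench behind the fence. Origin: centre of underside.
- jar: Bystander: jar with a red lid, 84 mm diameter, 120 mm high, far left. Origin: centre of underside.
- hammer: Bystander: hammer lying on the bench to the right of the jig, about 0.3 m long. Origin: underside of its middle.
- file: Bystander: flat file with wooden handle, 0.28 m long, lying near the robot on the left. Origin: underside, between handle and blade.
Not all that is in view belongs to the job. What is shaped like the plate but brown or red is not meant.

How it is judged:
By the outcome, as a careful person would: the job done as asked, in the order asked, and still so for the second after the job is handed in, with the robot touching nothing.
It also fails if it takes over 59 s, if anything falls off the work surface, if the arm or the gripper's body presses on something with over 40 N, if the wrist force passes 120 N, or if a joint passes its speed limit or range.

## Working session

There is one attempt and no reset: what is moved stays moved. The work goes in short steps, Python scripts to look and compute and a tool call to move; the robot and the scene stay as the last step left them, time stands still between calls to the robot, and variables do not carry over. Pictures are saved under pics/ and viewed, and the job is handed in when it is done.

Besides the shell and the picture viewer there is one more tool, called after "Request:" as name(argument=value, ...), one argument or row to a line, values as JSON. arm_command: Moves the arm, as the interface text tells. Its arguments: {"type":"object","properties":{"moves":{"type":"array"}},"required":["moves"]}

```bash
mkdir -p pics; ls
python3 - <<'E'
from cell import monitor, vision, order
import cv2
s=monitor.get_state(); print(s)
for n in("top","side"):
    d=vision.get_image(n); cv2.imwrite(f"pics/{n}0.png",d["frame"][:,:,::-1]); print(n,d["fx"],d["fy"],d["cx"],d["cy"],d["position"],d["rotation"])
E
```

```text
pics
{'time_s': 0.0, 'joint_positions': array([1.27795033e+00, 2.41407804e-01, 3.72860856e-03, 1.33515271e+00,
       2.01146461e-05, 1.57081591e+00]), 'qvel': array([ 0.0007621 , -0.0004033 ,  0.00076964, -0.00066948, -0.00039201,
        0.00072019]), 'joint_torque': array([ 1.98913176e-05, -3.72313750e+01,  2.52409744e+01,  1.69027399e-02,
        5.95261372e-05, -4.17687048e-06]), 'position': array([0.14416839, 0.47816669, 0.24941714]), 'eef_rot': array([[ 2.88696374e-01,  9.57420511e-01, -6.06884530e-04],
       [ 9.57418540e-01, -2.88697012e-01, -1.94310634e-03],
       [-2.03557562e-03, -2.00747441e-05, -9.99997928e-01]]), 'contact_force': array([ 0.4850195 , -0.44632795,  0.25513339]), 'moment': array([-0.00984343,  0.01456089, -0.01466702]), 'opening': 0.08560586232384725}
top 403.0847624754314 403.0847624754314 316.6287192197604 209.35701682280424 [0.27274405 0.05280697 1.30798624] [[ 0.01047533 -0.98539399  0.16996752]
 [-0.99976251 -0.01356944 -0.01705268]
 [ 0.01910998 -0.16974852 -0.98530211]]
side 378.8629433099518 378.8629433099518 317.9074386552866 205.13436539847817 [0.2771447  0.66375522 0.90131029] [[-0.93997211 -0.26037251  0.22058691]
 [-0.34084018  0.74804783 -0.56943166]
 [-0.01674521 -0.61043476 -0.79188951]]
```

View pics/top0.png

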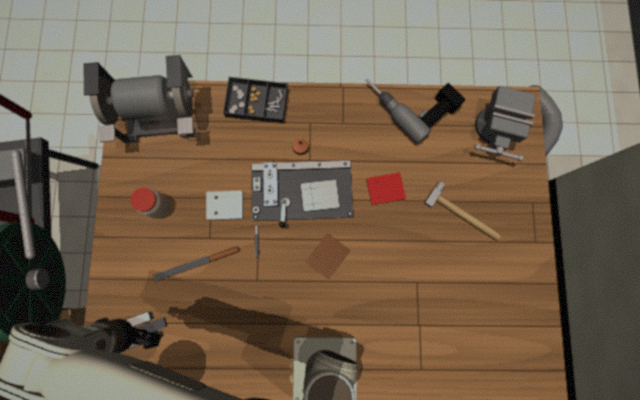

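View pics/side0.png

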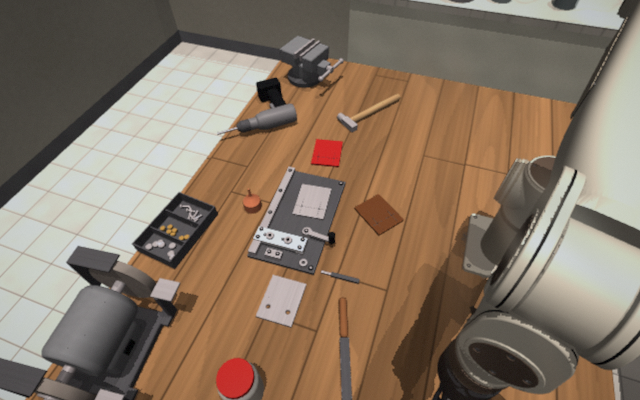

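Plate candidates in the top view:
- Bare plate on the jig bed at (320,195). I choose this one: it has scribed lines and lies before the bridge.
- Drilled plate with holes at (224,205).
- Red plate at (386,188).
- Brown plate at (328,256).

Next is a close crop to check the choice.

Run:
```python
import cv2
a=cv2.imread("pics/top0.png")[150:235,235:365]; cv2.imwrite("pics/tc0.png",cv2.resize(a,None,fx=6,fy=6,interpolation=cv2.INTER_CUBIC))
a=cv2.imread("pics/side0.png")[160:280,240:350]; cv2.imwrite("pics/sc0.png",cv2.resize(a,None,fx=5,fy=5,interpolation=cv2.INTER_CUBIC))
```

```text
(no output)
```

View pics/tc0.png

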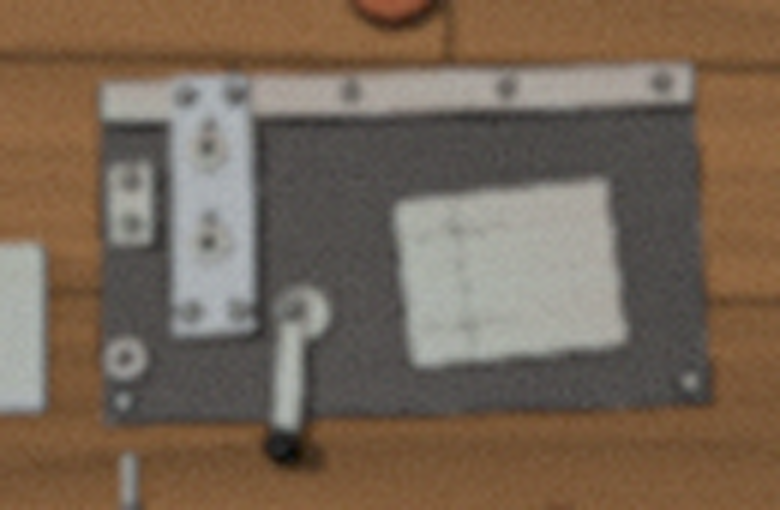

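View pics/sc0.png

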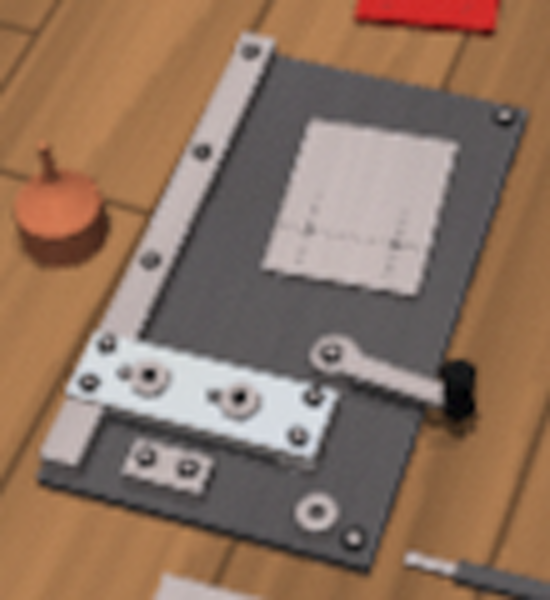

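The crop confirms it: an unholed plate with scribed lines and punch marks at the end facing the bridge. Now I measure.

```bash
cat > h.py <<'E'
import numpy as np, cv2
from cell import vision
def grab(n,save=None):
    d=vision.get_image(n)
    if save: cv2.imwrite(save,d["frame"][:,:,::-1])
    return d
def ray(d,u,v,z):
    p=np.array(d["position"]);R=np.array(d["rotation"])
    r=R@np.array([(u-d["cx"])/d["fx"],(v-d["cy"])/d["fy"],1.])
    return p+r*(z-p[2])/r[2]
def proj(d,P):
    q=np.array(d["rotation"]).T@(np.array(P)-np.array(d["position"]))
    return np.array([d["fx"]*q[0]/q[2]+d["cx"],d["fy"]*q[1]/q[2]+d["cy"]])
def fit2(J,W):  # rigid 2D jig->world
    J=np.array(J,float);W=np.array(W,float);a=J.mean(0);b=W.mean(0)
    H=(J-a).T@(W-b);th=np.arctan2(H[0,1]-H[1,0],H[0,0]+H[1,1])
    c,s=np.cos(th),np.sin(th);R=np.array([[c,-s],[s,c]]);t=b-R@a
    return th,t,W-(J@R.T+t)
E
python3 - <<'E'
from h import *
T=grab("top");S=grab("side")
tc=lambda c:(235+(c[0]+.5)/6-.5,150+(c[1]+.5)/6-.5)
sc=lambda c:(240+(c[0]+.5)/5-.5,160+(c[1]+.5)/5-.5)
# (crop px, jig x,y,z)
tp=[((108,422),-95,165,12),((709,402),-95,-165,12),((99,83),91,165,30),((692,63),91,-165,30),((104,122),69,165,30),((694,107),69,-165,30)]
sp=[((368,573),-95,165,12),((525,105),-95,-165,12),((243,37),91,-165,30),((272,45),69,-165,30),((85,468),69,165,30),((42,455),91,165,30)]
for nm,d,f,l in(("top",T,tc,tp),("side",S,sc,sp)):
    W=[ray(d,*f(c),z/1e3)[:2]*1e3 for c,x,y,z in l]
    th,t,r=fit2([(x,y) for c,x,y,z in l],W); print(nm,np.degrees(th),t,"\n",r.round(1))
pc=dict(top=[(393,203),(608,179),(628,343),(413,367)],side=[(262,268),(310,118),(458,143),(417,297)])
for nm,d,f in(("top",T,tc),("side",S,sc)):
    # plate x: far +, y: left +; order: far-left, far-right, near-right, near-left
    W=[ray(d,*f(c),.020)[:2]*1e3 for c in pc[nm]]
    th,t,r=fit2([(46,58),(46,-58),(-46,-58),(-46,58)],W); print("plate",nm,np.degrees(th),t,"\n",r.round(1))
for nm,d,f,c in(("top",T,tc,(283,440)),("side",S,sc,(460,368))): print("knob",ray(d,*f(c),.012+.052)*1e3)
for nm,d,f,c in(("top",T,tc,(296,308)),("side",S,sc,(332,352))): print("piv",ray(d,*f(c),.012+.0225)*1e3)
E
```

```text
top 2.726084494023186 [560.04240521  79.70610627] 
 [[ 1.4 -2.6]
 [ 1.   2. ]
 [-0.3 -2.1]
 [ 0.5  3.6]
 [-0.3 -4.6]
 [-2.4  3.6]]
side 3.402335985151546 [561.90375783  79.23957839] 
 [[ 1.9  3.1]
 [ 2.4 -2.7]
 [-2.4  5.3]
 [-0.4  7. ]
 [-2.3 -5.9]
 [ 0.9 -6.8]]
plate top 7.332494345849621 [542.60249529  21.02907712] 
 [[-0.4  1.2]
 [ 0.1 -1.2]
 [ 0.2 -0.6]
 [ 0.2  0.6]]
plate side 7.0817817223692785 [545.25296411  19.16420453] 
 [[-0.3 -0. ]
 [ 1.1 -0.9]
 [-0.1 -0.3]
 [-0.6  1.2]]
knob [443.0667788  139.27592017  64.        ]
knob [444.39105632 137.67370075  64.        ]
piv [518.49365849 136.16903584  34.5       ]
piv [520.10300642 132.44412891  34.5       ]
```

```bash
cat >> h.py <<'E'
import sys
from cell import monitor
JIG=np.array([.561,.0795]);TH=np.radians(3.0)
def j2w(x,y):
    c,s=np.cos(TH),np.sin(TH);return JIG+np.array([c*x-s*y,s*x+c*y])/1e3
def w2j(p):
    c,s=np.cos(TH),np.sin(TH);d=(np.array(p[:2])-JIG)*1e3;return np.array([c*d[0]+s*d[1],-s*d[0]+c*d[1]])
def st():
    s=monitor.get_state();R=s["eef_rot"];print("t",s["time_s"],"pos",s["position"].round(4),"yaw",np.degrees(np.arctan2(R[1,0],R[0,0])).round(1),"jig",w2j(s["position"]).round(1),"F",s["contact_force"].round(1),"open",round(s["opening"],4),"q",s["joint_positions"].round(2));return s
def to(x,y,z,yaw=None):
    s=st();R=s["eef_rot"];d=np.r_[j2w(x,y),z]-s["position"]
    yw=np.degrees(np.arctan2(R[1,0],R[0,0]))
    print("delta cm",(d*100).round(2),"dyaw",None if yaw is None else round(yaw-yw,1))
E
python3 -c "
from h import *
to(-95,-58,.15,93)"
```

```text
t 0.2 pos [0.1442 0.4784 0.2498] yaw 73.2 jig [-395.3  420.2] F [-0.1  0.9  0.5] open 0.0852 q [1.28 0.24 0.   1.34 0.   1.57]
delta cm [ 32.49 -46.18  -9.98] dyaw 19.8
```

Request:
arm_command(
  moves=[
    [[0.45, 2.7, -3.85, 0, 2], [0.45, 2.7, -3.85, 0, 2], [0.45, 2.7, -3.85, 0, 2], [0.45, 2.7, -3.85, 0, 2], [0.45, 2.7, -3.85, 0, 2], [0.45, 2.7, -3.85, 0, 2], [0.45, 2.7, -3.85, 0, 2], [0.45, 2.7, -3.85, 0, 2], [0.45, 2.7, -3.85, 0, 2], [0.45, 2.7, -3.85, 0, 2], [0.45, 2.7, -3.85, 0, 0], [0.45, 2.7, -3.85, 0, 0]],
  ],
)

```text
time_s: 1.7
position: [0.474, 0.0029, 0.2482]
eef_rot: [[-0.076, 0.997, 0.002], [0.997, 0.076, -0.001], [-0.001, 0.002, -1.0]]
contact_force: [-1.0, 0.7, -0.0]
opening: 0.0469
```

```bash
python3 -c "
from h import *
to(-95,-58,.08,93)"
```

```text
t 1.7 pos [0.474  0.0029 0.2482] yaw 94.4 jig [-90.9 -71.9] F [-1.   0.7 -0. ] open 0.0469 q [ 0.01  0.19 -0.07  1.31 -0.   -0.07]
delta cm [ -0.49   1.37 -16.82] dyaw -1.4
```

Request:
arm_command(
  moves=[
    [[0.45, -0.5, 1.4, -5, -1.4], [0.45, 0, 0, -5, 0], [0.45, 0, 0, -5, 0], [0.45, 0, 0, -1.5, 0], [0.45, 0, 0, 0, 0]],
  ],
)

```text
time_s: 2.33
position: [0.4711, 0.0129, 0.0787]
eef_rot: [[-0.042, 0.999, 0.005], [0.999, 0.042, -0.001], [-0.001, 0.005, -1.0]]
contact_force: [0.7, -0.1, 0.8]
opening: 0.0468
```

```bash
python3 -c "
from h import *
to(-91,-58,.05,93)
T=grab('top','pics/t1.png');S=grab('side','pics/s1.png')
a=T['frame'][140:250,235:375,::-1];cv2.imwrite('pics/tc1.png',cv2.resize(a,None,fx=5,fy=5,interpolation=cv2.INTER_CUBIC))
a=S['frame'][140:280,240:400,::-1];cv2.imwrite('pics/sc1.png',cv2.resize(a,None,fx=4,fy=4,interpolation=cv2.INTER_CUBIC))"
```

```text
t 2.325 pos [0.4711 0.0129 0.0787] yaw 92.4 jig [-93.2 -61.8] F [ 0.7 -0.1  0.8] open 0.0468 q [ 0.03  0.33 -0.35  0.88 -0.   -0.01]
delta cm [ 0.2   0.39 -2.87] dyaw 0.6
```

View pics/sc1.png

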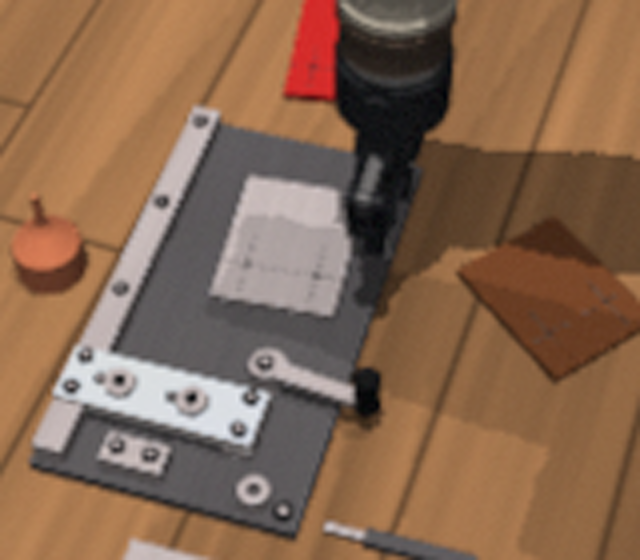

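The fingers are above the bed strip beside the plate (crop 370,240). I'll descend gently and feel for the bed.

Request:
arm_command(
  moves=[
    [[0.45, 0.1, 0.4, -3, 0.5], [0.45, 0, 0, -1, 0], [0.45, 0, 0, -0.3, 0], [0.45, 0, 0, 0, 0]],
  ],
)

```text
time_s: 2.92
position: [0.4782, 0.0171, 0.0415]
eef_rot: [[-0.051, 0.999, 0.019], [0.999, 0.051, -0.001], [-0.002, 0.019, -1.0]]
contact_force: [0.0, -0.3, 0.9]
opening: 0.0472
```

```bash
python3 -c "
from h import *
st()"
```

```text
t 2.925 pos [0.4782 0.0171 0.0415] yaw 92.9 jig [-85.9 -58. ] F [ 0.  -0.3  0.9] open 0.0472 q [ 0.04  0.39 -0.39  0.77 -0.   -0.01]
```

Request:
arm_command(
  moves=[
    [[0.45, -0.2, 0, -0.4, 0], [0.45, 0, 0, -0.2, 0], [0.45, 0, 0, -0.2, 0]],
  ],
)

```text
time_s: 3.3
position: [0.4775, 0.017, 0.0348]
eef_rot: [[-0.05, 0.998, 0.023], [0.999, 0.05, -0.0], [-0.002, 0.023, -1.0]]
contact_force: [-1.1, -0.3, -0.4]
opening: 0.0469
```

Request:
arm_command(
  moves=[
    [[0.45, 0, 0, -0.2, 0], [0.45, 0, 0, 0, 0]],
  ],
)

```text
time_s: 3.55
position: [0.4773, 0.017, 0.0325]
eef_rot: [[-0.05, 0.998, 0.022], [0.999, 0.05, -0.0], [-0.002, 0.022, -1.0]]
contact_force: [-0.6, -0.3, 0.7]
opening: 0.047
```

Request:
arm_command(
  moves=[
    [[0.45, 0, 0, -0.2, 0], [0.45, 0, 0, 0, 0]],
  ],
)

```text
time_s: 3.8
position: [0.4773, 0.017, 0.0304]
eef_rot: [[-0.05, 0.998, 0.022], [0.999, 0.05, -0.0], [-0.002, 0.022, -1.0]]
contact_force: [-0.5, -0.3, 0.3]
opening: 0.0469
```

Request:
arm_command(
  moves=[
    [[0.45, 0, 0, -0.2, 0], [0.45, 0, 0, 0, 0]],
  ],
)

```text
time_s: 4.05
position: [0.4776, 0.017, 0.0287]
eef_rot: [[-0.05, 0.998, 0.023], [0.999, 0.05, -0.0], [-0.002, 0.023, -1.0]]
contact_force: [-0.9, 0.3, 1.9]
opening: 0.0471
```

Request:
arm_command(
  moves=[
    [[0.45, 0, 0, -0.15, 0], [0.45, 0, 0, 0, 0]],
  ],
)

```text
time_s: 4.3
position: [0.4778, 0.017, 0.0289]
eef_rot: [[-0.051, 0.998, 0.024], [0.999, 0.051, -0.0], [-0.001, 0.024, -1.0]]
contact_force: [0.4, -0.9, 0.9]
opening: 0.0471
```

Request:
arm_command(
  moves=[
    [[0.45, 0, 0, 0.3, 0], [0.45, 0, 0, 0, 0], [0.45, 0.3, 0.02, 0, 0], [0.45, 0.3, 0.02, 0, 0], [0.45, 0.3, 0.02, 0, 0], [0.45, 0.3, 0.02, 0, 0]],
  ],
)

```text
time_s: 5.05
position: [0.4887, 0.0181, 0.0308]
eef_rot: [[-0.051, 0.999, 0.02], [0.999, 0.051, 0.0], [-0.001, 0.02, -1.0]]
contact_force: [-1.8, 0.0, 1.4]
opening: 0.047
```

```bash
python3 -c "
from h import *
st()"
```

```text
t 5.05 pos [0.4887 0.0181 0.0308] yaw 92.9 jig [-75.4 -57.6] F [-1.8  0.   1.4] open 0.047 q [ 0.04  0.42 -0.37  0.75 -0.   -0.01]
```

Request:
arm_command(
  moves=[
    [[0.45, 0.35, 0.02, 0.05, 0], [0.45, 0.35, 0.02, 0.03, 0], [0.45, 0.35, 0.02, 0, 0], [0.45, 0.35, 0.02, 0, 0], [0.45, 0.35, 0.02, 0, 0], [0.45, 0.35, 0.02, 0, 0], [0.45, 0.35, 0.02, 0, 0], [0.45, 0.35, 0.02, 0, 0]],
  ],
)

```text
time_s: 6.05
position: [0.5175, 0.0195, 0.0311]
eef_rot: [[-0.05, 0.999, 0.017], [0.999, 0.05, -0.001], [-0.001, 0.017, -1.0]]
contact_force: [-2.2, 0.2, -0.2]
opening: 0.047
```

```bash
python3 -c "
from h import *
st()"
```

```text
t 6.05 pos [0.5175 0.0195 0.0311] yaw 92.9 jig [-46.6 -57.7] F [-2.2  0.2 -0.2] open 0.047 q [ 0.04  0.47 -0.29  0.79 -0.   -0.01]
```

Request:
arm_command(
  moves=[
    [[0.45, 0.3, 0.02, 0.03, 0], [0.45, 0.3, 0.02, 0.0, 0], [0.45, 0.25, 0.02, 0, 0], [0.45, 0.15, 0.01, 0, 0]],
  ],
)

```text
time_s: 6.55
position: [0.5283, 0.0202, 0.0312]
eef_rot: [[-0.05, 0.999, 0.017], [0.999, 0.05, -0.001], [-0.001, 0.017, -1.0]]
contact_force: [-1.3, -1.4, 1.0]
opening: 0.0468
```

Request:
arm_command(
  moves=[
    [[0.45, 0.2, 0.01, 0.0, 0], [0.45, 0.1, 0.0, 0.0, 0]],
  ],
)

```text
time_s: 6.8
position: [0.5301, 0.0203, 0.031]
eef_rot: [[-0.05, 0.999, 0.014], [0.999, 0.05, -0.001], [-0.001, 0.014, -1.0]]
contact_force: [-5.5, 0.1, 2.7]
opening: 0.047
```

```bash
python3 -c "
from h import *
st()
T=grab('top','pics/t2.png');S=grab('side','pics/s2.png')
a=T['frame'][140:250,235:375,::-1];cv2.imwrite('pics/tc2.png',cv2.resize(a,None,fx=5,fy=5,interpolation=cv2.INTER_CUBIC))
a=S['frame'][140:280,240:400,::-1];cv2.imwrite('pics/sc2.png',cv2.resize(a,None,fx=4,fy=4,interpolation=cv2.INTER_CUBIC))"
```

```text
t 6.8 pos [0.5301 0.0203 0.031 ] yaw 92.9 jig [-34.  -57.5] F [-5.5  0.1  2.7] open 0.047 q [ 0.04  0.49 -0.26  0.81 -0.   -0.01]
```

View pics/sc2.png

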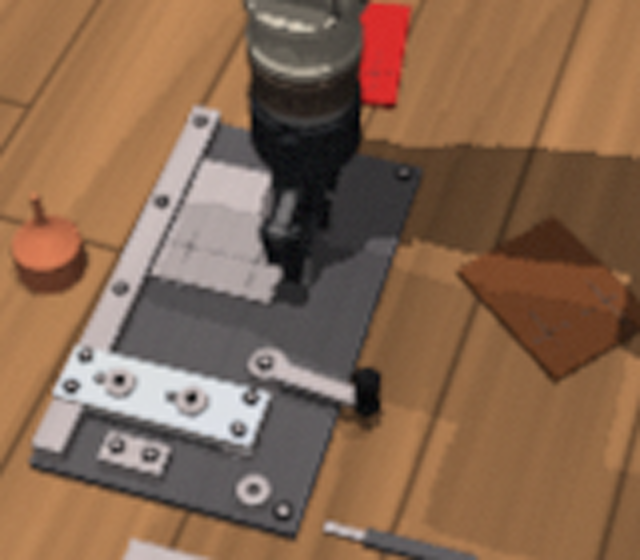

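The plate lies along the fence. The TCP is at jig x = -34, exactly as predicted, and the force is rising. One firmer press follows, then I back off.

Request:
arm_command(
  moves=[
    [[0.45, 0.3, 0.01, 0.0, 0], [0.45, 0.3, 0.0, 0.0, 0]],
  ],
)

```text
time_s: 7.15
position: [0.5303, 0.0201, 0.0299]
eef_rot: [[-0.05, 0.999, 0.003], [0.999, 0.05, -0.001], [-0.001, 0.003, -1.0]]
contact_force: [-8.1, 0.1, 5.0]
opening: 0.0469
```

```bash
python3 -c "
from h import *
st()"
```

```text
t 7.15 pos [0.5303 0.0201 0.0299] yaw 92.9 jig [-33.8 -57.7] F [-8.1  0.1  5. ] open 0.0469 q [ 0.04  0.5  -0.24  0.83 -0.   -0.01]
```

Request:
arm_command(
  moves=[
    [[0.45, -0.6, 0, 0, 0], [0.45, -0.5, 0, 0, 0], [0.45, 0, 0, 3, 0], [0.45, 0, 0, 4, 0], [0.45, 0, -2, 0, -10], [0.45, 0.5, -1.5, 0, -10], [0.45, 0.8, -1.5, 0, -10], [0.45, 1, -1.5, 0, -10], [0.45, 1, -1.5, 0, -10], [0.45, 1, -1, 0, -10], [0.45, 1, 0, 0, -10], [0.45, 0.5, 0, 0, -10]],
  ],
)

```text
time_s: 8.65
position: [0.5899, -0.0734, 0.1082]
eef_rot: [[0.984, 0.178, 0.019], [0.178, -0.984, -0.027], [0.014, 0.029, -0.999]]
contact_force: [-0.5, -0.6, 0.3]
opening: 0.0468
```

```bash
python3 -c "
from h import *
to(23,-149,.05,3)
T=grab('top','pics/t3.png');S=grab('side','pics/s3.png')
a=T['frame'][140:250,235:375,::-1];cv2.imwrite('pics/tc3.png',cv2.resize(a,None,fx=5,fy=5,interpolation=cv2.INTER_CUBIC))
a=S['frame'][140:280,240:400,::-1];cv2.imwrite('pics/sc3.png',cv2.resize(a,None,fx=4,fy=4,interpolation=cv2.INTER_CUBIC))"
```

```text
t 8.65 pos [ 0.5899 -0.0734  0.1082] yaw 10.3 jig [  20.9 -154.2] F [-0.5 -0.6  0.3] open 0.0468 q [-0.11  0.5   0.01  1.05 -0.02  1.28]
delta cm [ 0.18  0.53 -5.82] dyaw -7.3
```

View pics/sc3.png

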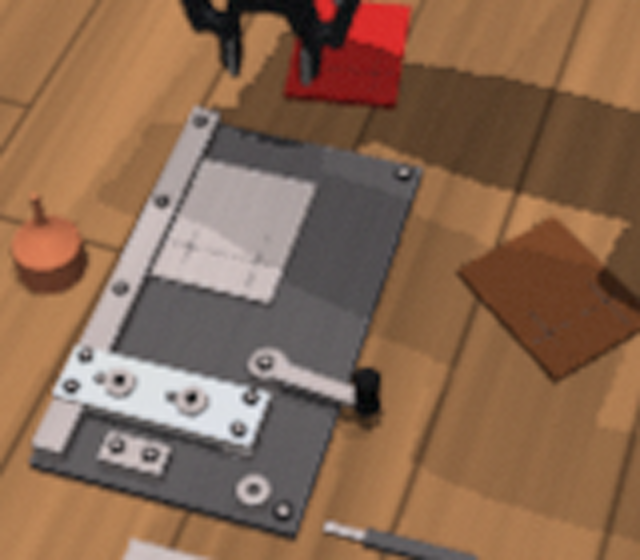

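View pics/tc3.png

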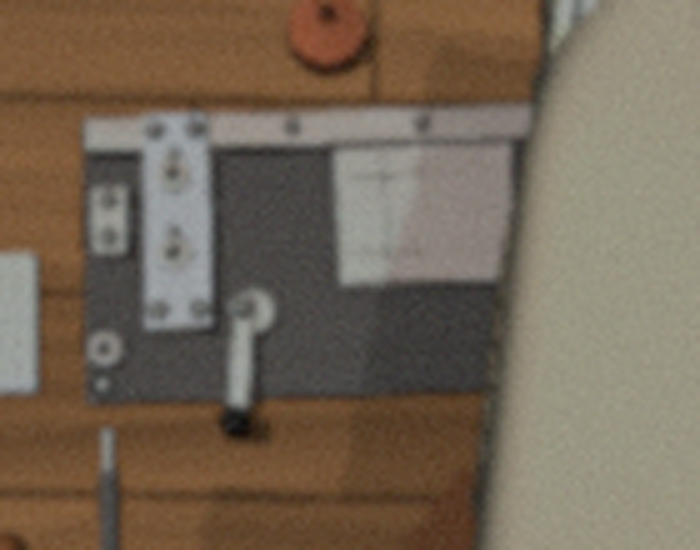

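The plate is parallel against the fence in both views (side crop 235,230). Next I lower behind its trailing end.

Request:
arm_command(
  moves=[
    [[0.45, 0.2, 0.5, -2, -7], [0.45, 0, 0, -2, 0], [0.45, 0, 0, -1.5, 0], [0.45, 0, 0, 0, 0]],
  ],
)

```text
time_s: 9.25
position: [0.5931, -0.068, 0.0531]
eef_rot: [[0.997, 0.071, 0.021], [0.071, -0.997, -0.029], [0.019, 0.03, -0.999]]
contact_force: [0.1, 0.2, -0.1]
opening: 0.0474
```

```bash
python3 -c "
from h import *
to(23,-145,.032,3)"
```

```text
t 9.25 pos [ 0.5931 -0.068   0.0531] yaw 4.1 jig [  24.4 -148.9] F [ 0.1  0.2 -0.1] open 0.0474 q [-0.1   0.56 -0.05  0.93 -0.03  1.4 ]
delta cm [-0.16  0.39 -2.11] dyaw -1.1
```

Request:
arm_command(
  moves=[
    [[0.45, -0.1, 0.3, -1, -1], [0.45, -0.1, 0, -0.6, 0], [0.45, 0, 0, -0.3, 0], [0.45, 0, 0, 0, 0]],
  ],
)

```text
time_s: 9.75
position: [0.5921, -0.0649, 0.0344]
eef_rot: [[0.998, 0.054, 0.023], [0.054, -0.998, -0.03], [0.022, 0.031, -0.999]]
contact_force: [0.7, -0.6, -0.1]
opening: 0.0472
```

```bash
python3 -c "
from h import *
to(23,-135,.032,3)"
```

```text
t 9.75 pos [ 0.5921 -0.0649  0.0344] yaw 3.1 jig [  23.5 -145.8] F [ 0.7 -0.6 -0.1] open 0.0472 q [-0.1   0.58 -0.08  0.89 -0.03  1.42]
delta cm [-0.11  1.08 -0.24] dyaw -0.1
```

Request:
arm_command(
  moves=[
    [[0.45, 0, 0.3, -0.2, 0], [0.45, -0.02, 0.4, 0, 0], [0.45, -0.02, 0.4, 0, 0], [0.45, -0.02, 0.4, 0, 0], [0.45, -0.02, 0.4, 0, 0], [0.45, -0.02, 0.4, 0, 0]],
  ],
)

```text
time_s: 10.5
position: [0.5918, -0.0413, 0.0332]
eef_rot: [[0.998, 0.053, 0.025], [0.054, -0.998, -0.032], [0.023, 0.033, -0.999]]
contact_force: [0.4, -2.8, -0.3]
opening: 0.0466
```

```bash
python3 -c "
from h import *
st()"
```

```text
t 10.5 pos [ 0.5918 -0.0413  0.0332] yaw 3.1 jig [  24.4 -122.3] F [ 0.4 -2.8 -0.3] open 0.0466 q [-0.06  0.58 -0.09  0.88 -0.03  1.46]
```

Request:
arm_command(
  moves=[
    [[0.45, -0.06, 0.6, -0.1, 0], [0.45, -0.06, 0.6, -0.05, 0], [0.45, -0.06, 0.6, 0, 0], [0.45, -0.06, 0.6, 0, 0], [0.45, -0.06, 0.6, 0, 0], [0.45, -0.06, 0.6, 0, 0], [0.45, -0.06, 0.6, 0, 0], [0.45, -0.06, 0.6, 0, 0]],
  ],
)

```text
time_s: 11.5
position: [0.5872, 0.0094, 0.0322]
eef_rot: [[0.998, 0.052, 0.026], [0.053, -0.998, -0.033], [0.025, 0.034, -0.999]]
contact_force: [1.1, -1.9, 1.5]
opening: 0.0471
```

```bash
python3 -c "
from h import *
st()
S=grab('side','pics/s4.png')
a=S['frame'][140:280,240:400,::-1];cv2.imwrite('pics/sc4.png',cv2.resize(a,None,fx=4,fy=4,interpolation=cv2.INTER_CUBIC))"
```

```text
t 11.5 pos [0.5872 0.0094 0.0322] yaw 3.0 jig [ 22.5 -71.4] F [ 1.1 -1.9  1.5] open 0.0471 q [ 0.03  0.57 -0.1   0.87 -0.03  1.55]
```

View pics/sc4.png

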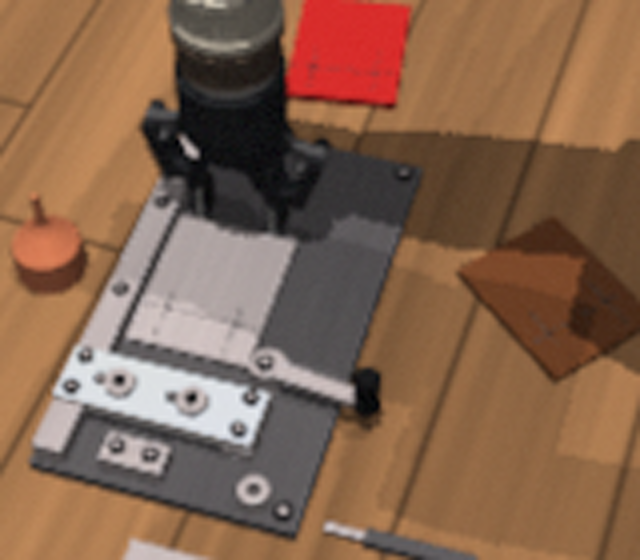

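Request:
arm_command(
  moves=[
    [[0.45, -0.02, 0.5, 0, 0], [0.45, -0.02, 0.5, 0, 0], [0.45, -0.02, 0.5, 0, 0], [0.45, -0.02, 0.5, 0, 0], [0.45, -0.02, 0.5, 0, 0], [0.45, -0.02, 0.5, 0, 0]],
  ],
)

```text
time_s: 12.3
position: [0.5856, 0.0419, 0.0321]
eef_rot: [[0.998, 0.053, 0.026], [0.054, -0.998, -0.032], [0.024, 0.034, -0.999]]
contact_force: [-0.3, -1.7, -0.1]
opening: 0.0468
```

```bash
python3 -c "
from h import *
st()"
```

```text
t 12.3 pos [0.5856 0.0419 0.0321] yaw 3.1 jig [ 22.6 -38.8] F [-0.3 -1.7 -0.1] open 0.0468 q [ 0.09  0.57 -0.1   0.88 -0.03  1.61]
```

Passed the bridge's edge without catching. Continuing to just short of home.

Request:
arm_command(
  moves=[
    [[0.45, -0.03, 0.5, 0, 0], [0.45, -0.03, 0.5, 0, 0], [0.45, -0.03, 0.5, 0, 0], [0.45, -0.03, 0.5, 0, 0], [0.45, -0.03, 0.5, 0, 0], [0.45, -0.03, 0.5, 0, 0], [0.45, -0.03, 0.3, 0, 0]],
  ],
)

```text
time_s: 13.18
position: [0.5833, 0.0775, 0.0321]
eef_rot: [[0.998, 0.053, 0.026], [0.054, -0.998, -0.032], [0.024, 0.034, -0.999]]
contact_force: [0.1, -1.9, 0.4]
opening: 0.0471
```

```bash
python3 -c "
from h import *
st()"
```

```text
t 13.175 pos [0.5833 0.0775 0.0321] yaw 3.1 jig [22.1 -3.1] F [ 0.1 -1.9  0.4] open 0.0471 q [ 0.15  0.58 -0.09  0.88 -0.04  1.67]
```

Request:
arm_command(
  moves=[
    [[0.45, 0.02, 0.3, 0, 0], [0.45, 0, 0.3, 0, 0], [0.45, 0, 0.2, 0, 0], [0.45, 0, 0.2, 0, 0]],
  ],
)

```text
time_s: 13.68
position: [0.5833, 0.088, 0.0321]
eef_rot: [[0.998, 0.053, 0.025], [0.054, -0.998, -0.033], [0.024, 0.034, -0.999]]
contact_force: [0.2, -2.2, -0.1]
opening: 0.0472
```

Request:
arm_command(
  moves=[
    [[0.45, 0, 0.2, 0, 0], [0.45, 0, 0.2, 0, 0]],
  ],
)

```text
time_s: 13.92
position: [0.5833, 0.0893, 0.0321]
eef_rot: [[0.998, 0.051, 0.025], [0.052, -0.998, -0.039], [0.023, 0.041, -0.999]]
contact_force: [0.0, -9.0, 1.4]
opening: 0.0466
```

Request:
arm_command(
  moves=[
    [[0.45, 0, 0.2, 0, 0], [0.45, 0, 0.2, 0, 0]],
  ],
)

```text
time_s: 14.18
position: [0.5832, 0.0894, 0.0322]
eef_rot: [[0.999, 0.048, 0.025], [0.05, -0.998, -0.048], [0.023, 0.049, -0.999]]
contact_force: [0.5, -7.6, 1.9]
opening: 0.0471
```

```bash
python3 -c "
from h import *
st()"
```

```text
t 14.175 pos [0.5832 0.0894 0.0322] yaw 2.8 jig [22.7  8.7] F [ 0.5 -7.6  1.9] open 0.0471 q [ 0.18  0.58 -0.08  0.89 -0.05  1.7 ]
```

Home: the plate stopped dead at TCP y = 8.7 (predicted 8), with force rising to 9 N. I back off, lift and turn towards the knob.

Request:
arm_command(
  moves=[
    [[0.45, 0, -0.8, 0, 0], [0.45, 0, -1, 0, 0], [0.45, 0, -0.5, 4, 0], [0.45, 0, -1, 5, 0], [0.45, -2, -2, 1, 10], [0.45, -3, -2, 0, 10], [0.45, -3, -2, 0, 10], [0.45, -3, -2, 0, 10], [0.45, -3, -1, 0, 10], [0.45, 0, 0, 0, 10], [0.45, 0, 0, 0, 10]],
  ],
)

```text
time_s: 15.55
position: [0.4373, -0.0361, 0.1342]
eef_rot: [[0.255, 0.966, 0.049], [0.966, -0.256, 0.016], [0.029, 0.044, -0.999]]
contact_force: [0.0, 0.8, -0.1]
opening: 0.0466
```

```bash
python3 -c "
from h import *
st()
T=grab('top','pics/t5.png');S=grab('side','pics/s5.png')
a=T['frame'][140:250,235:375,::-1];cv2.imwrite('pics/tc5.png',cv2.resize(a,None,fx=5,fy=5,interpolation=cv2.INTER_CUBIC))
a=S['frame'][160:280,240:350,::-1];cv2.imwrite('pics/sc5.png',cv2.resize(a,None,fx=5,fy=5,interpolation=cv2.INTER_CUBIC))"
```

```text
t 15.55 pos [ 0.4373 -0.0361  0.1342] yaw 75.2 jig [-129.6 -109. ] F [ 0.   0.8 -0.1] open 0.0466 q [-0.1   0.18 -0.4   0.95  0.02  0.16]
```

View pics/sc5.png

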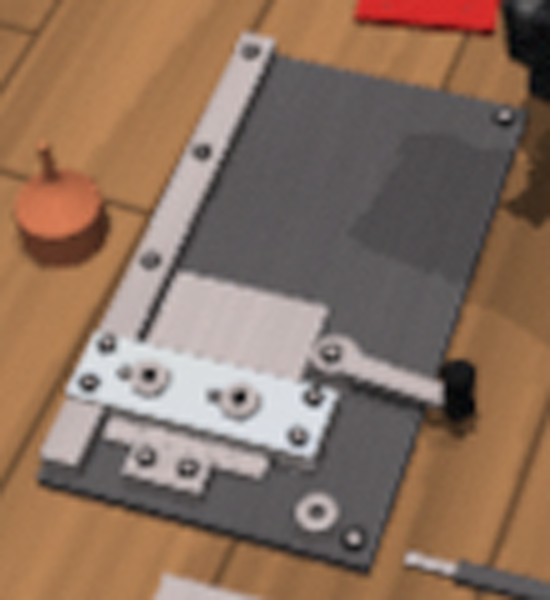

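View pics/tc5.png

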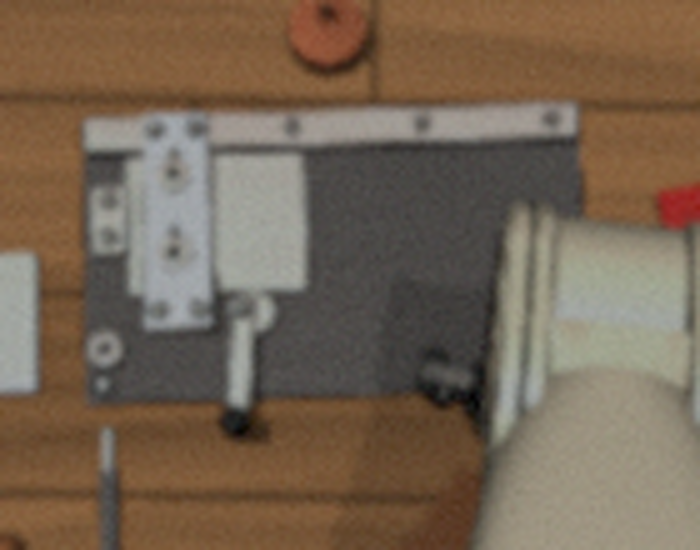

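Both views show the plate under the bridge, touching the stop (side crop 175,455) and parallel on the fence. Next I straddle the knob.

Request:
arm_command(
  moves=[
    [[0.45, 0.1, 3, 0, 5], [0.45, 0.1, 4, 0, 5], [0.45, 0.1, 4, 0, 3], [0.45, 0.1, 4, 0, 0], [0.45, 0.1, 2, 0, 0], [0.45, 0, 0, 0, 0]],
  ],
)

```text
time_s: 16.4
position: [0.4435, 0.1394, 0.1343]
eef_rot: [[0.052, 0.998, 0.047], [0.998, -0.054, 0.03], [0.033, 0.045, -0.998]]
contact_force: [0.8, -0.5, -0.2]
opening: 0.047
```

```bash
python3 -c "
from h import *
to(*w2j([.443,.139]),.058,88)
S=grab('side','pics/s6.png');T=grab('top','pics/t6.png')
a=S['frame'][180:280,260:380,::-1];cv2.imwrite('pics/sc6.png',cv2.resize(a,None,fx=5,fy=5,interpolation=cv2.INTER_CUBIC))"
```

```text
t 16.4 pos [0.4435 0.1394 0.1343] yaw 87.0 jig [-114.2   66. ] F [ 0.8 -0.5 -0.2] open 0.047 q [ 0.3   0.22 -0.34  0.95  0.02  0.35]
delta cm [-0.05 -0.04 -7.63] dyaw 1.0
```

View pics/sc6.png

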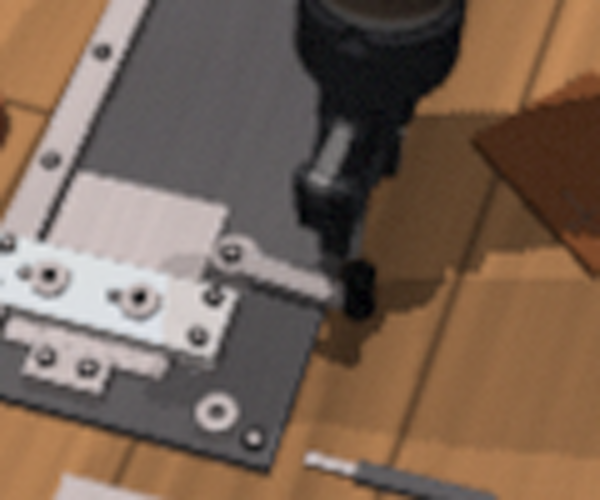

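Request:
arm_command(
  moves=[
    [[0.45, -0.1, 0, -2, 1], [0.45, 0, 0, -1.5, 0], [0.45, 0, 0, 0, 0]],
  ],
)

```text
time_s: 16.88
position: [0.4424, 0.1352, 0.0987]
eef_rot: [[0.043, 0.998, 0.046], [0.999, -0.044, 0.03], [0.032, 0.045, -0.998]]
contact_force: [0.2, 0.0, -0.0]
opening: 0.0472
```

```bash
python3 -c "
from h import *
to(*w2j([.443,.138]),.060,88)"
```

```text
t 16.875 pos [0.4424 0.1352 0.0987] yaw 87.5 jig [-115.6   61.8] F [ 0.2  0.  -0. ] open 0.0472 q [ 0.29  0.26 -0.4   0.86  0.02  0.33]
delta cm [ 0.06  0.28 -3.87] dyaw 0.5
```

Request:
arm_command(
  moves=[
    [[0.45, 0, 0.4, -1, 0], [0.45, 0, 0.2, -1, 0], [0.45, 0, 0.1, -1, 0], [0.45, 0, 0, -0.7, 0], [0.45, 0, 0, 0, 0]],
  ],
)

```text
time_s: 17.5
position: [0.4431, 0.1419, 0.0601]
eef_rot: [[0.046, 0.998, 0.048], [0.998, -0.047, 0.03], [0.032, 0.046, -0.998]]
contact_force: [-0.3, 0.6, -0.4]
opening: 0.0472
```

```bash
python3 -c "
from h import *
st()
S=grab('side','pics/s7.png')
a=S['frame'][180:280,260:380,::-1];cv2.imwrite('pics/sc7.png',cv2.resize(a,None,fx=5,fy=5,interpolation=cv2.INTER_CUBIC))"
```

```text
t 17.5 pos [0.4431 0.1419 0.0601] yaw 87.4 jig [-114.5   68.5] F [-0.3  0.6 -0.4] open 0.0472 q [ 0.3   0.32 -0.44  0.76  0.01  0.35]
```

View pics/sc7.png

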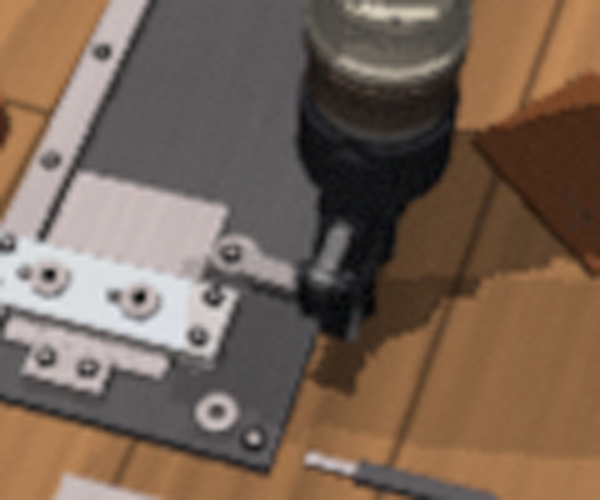

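Straddled: the fingers sit on both sides of the knob. I'll narrow them a little and follow the arc; waypoints computed first.

```bash
python3 -c "
from h import *
P=j2w(-40,59);print(P)
for f in range(178,253,6):
    a=np.radians(f);r=np.array([np.cos(a),np.sin(a)]);t=np.array([-r[1],r[0]])
    p=P*100+7.5*r+.6*t; print(f,p.round(2), (p-prev).round(2) if f>178 else '');prev=p"
```

```text
[0.517967  0.1363257]
178 [44.28 13.29] 
184 [44.36 12.51] [ 0.08 -0.78]
190 [44.51 11.74] [ 0.16 -0.77]
196 [44.75 10.99] [ 0.24 -0.75]
202 [45.07 10.27] [ 0.31 -0.72]
208 [45.46  9.58] [ 0.39 -0.68]
214 [45.91  8.94] [ 0.46 -0.64]
220 [46.44  8.35] [ 0.52 -0.59]
226 [47.02  7.82] [ 0.58 -0.53]
232 [47.65  7.35] [ 0.63 -0.47]
238 [48.33  6.95] [ 0.68 -0.4 ]
244 [49.05  6.63] [ 0.72 -0.33]
250 [49.8   6.38] [ 0.75 -0.25]
```

Request:
arm_command(
  moves=[
    [[0.65, 0, -0.4, 0, 0], [0.65, 0, -0.4, 0, 0], [0.65, 0.08, -0.8, 0, 6], [0.65, 0.16, -0.77, 0, 6], [0.65, 0.24, -0.75, 0, 6]],
  ],
)

```text
time_s: 18.18
position: [0.4483, 0.1115, 0.0615]
eef_rot: [[-0.277, 0.96, 0.036], [0.96, 0.275, 0.05], [0.038, 0.049, -0.998]]
contact_force: [0.4, 1.9, -1.1]
opening: 0.0299
```

```bash
python3 -c "
from h import *
st()"
```

```text
t 18.175 pos [0.4483 0.1115 0.0615] yaw 106.1 jig [-110.9   37.9] F [ 0.4  1.9 -1.1] open 0.0299 q [ 0.22  0.32 -0.44  0.77  0.04 -0.06]
```

Request:
arm_command(
  moves=[
    [[0.65, 0.28, -0.8, -0.05, 6], [0.65, 0.36, -0.7, 0, 6], [0.65, 0.45, -0.65, 0, 6], [0.65, 0.5, -0.6, 0, 6]],
  ],
)

```text
time_s: 18.68
position: [0.464, 0.0848, 0.062]
eef_rot: [[-0.655, 0.756, 0.011], [0.754, 0.653, 0.068], [0.044, 0.053, -0.998]]
contact_force: [-0.7, 2.4, -0.5]
opening: 0.0303
```

```bash
python3 -c "
from h import *
st()"
```

```text
t 18.675 pos [0.464  0.0848 0.062 ] yaw 131.0 jig [-96.6  10.4] F [-0.7  2.4 -0.5] open 0.0303 q [ 0.14  0.35 -0.39  0.81  0.07 -0.57]
```

Request:
arm_command(
  moves=[
    [[0.65, 0.55, -0.62, -0.05, 6], [0.65, 0.6, -0.55, 0, 6], [0.65, 0.65, -0.45, 0, 6], [0.65, 0.7, -0.35, 0, 6]],
  ],
)

```text
time_s: 19.18
position: [0.4852, 0.0679, 0.0616]
eef_rot: [[-0.911, 0.411, -0.029], [0.408, 0.91, 0.077], [0.058, 0.059, -0.997]]
contact_force: [-5.2, 5.5, 0.9]
opening: 0.0298
```

```bash
python3 -c "
from h import *
st()"
```

```text
t 19.175 pos [0.4852 0.0679 0.0616] yaw 155.9 jig [-76.3  -7.6] F [-5.2  5.5  0.9] open 0.0298 q [ 0.09  0.4  -0.3   0.89  0.08 -1.06]
```

Around 240° of 248° now, with about 7.5 N. Continuing to the end of the swing.

Request:
arm_command(
  moves=[
    [[0.65, 0.7, -0.35, 0, 2], [0.65, 0.7, -0.3, 0, 2]],
  ],
)

```text
time_s: 19.42
position: [0.4936, 0.0635, 0.0612]
eef_rot: [[-0.938, 0.343, -0.046], [0.339, 0.937, 0.082], [0.071, 0.061, -0.996]]
contact_force: [-6.4, 3.9, 3.5]
opening: 0.0301
```

Request:
arm_command(
  moves=[
    [[0.65, 0.6, -0.25, 0, 0], [0.65, 0.6, -0.25, 0, 0]],
  ],
)

```text
time_s: 19.68
position: [0.4954, 0.0626, 0.0607]
eef_rot: [[-0.937, 0.342, -0.068], [0.336, 0.937, 0.094], [0.095, 0.065, -0.993]]
contact_force: [-14.3, 8.9, 11.2]
opening: 0.0299
```

```bash
python3 -c "
from h import *
st()"
```

```text
t 19.675 pos [0.4954 0.0626 0.0607] yaw 160.3 jig [-66.4 -13.4] F [-14.3   8.9  11.2] open 0.0299 q [ 0.07  0.45 -0.24  0.95  0.1  -1.16]
```

Request:
arm_command(
  moves=[
    [[0.65, 0.7, -0.3, 0.1, 0], [0.65, 0.7, -0.3, 0.1, 0]],
  ],
)

```text
time_s: 19.92
position: [0.4953, 0.0626, 0.0605]
eef_rot: [[-0.935, 0.341, -0.096], [0.331, 0.937, 0.109], [0.128, 0.07, -0.989]]
contact_force: [-12.1, 10.9, 0.9]
opening: 0.0299
```

The lever is at its end stop: no motion at about 16 N. I centre the fingers and lift off.

Request:
arm_command(
  moves=[
    [[0.65, -0.3, 0.1, 0, 0], [0.45, -0.2, 0.1, 0, 0], [0.45, 0, 0, 0, 0], [0.45, 0, 0, 0, 0]],
  ],
)

```text
time_s: 20.42
position: [0.4905, 0.0641, 0.0609]
eef_rot: [[-0.935, 0.341, -0.095], [0.331, 0.937, 0.109], [0.126, 0.07, -0.99]]
contact_force: [0.1, 0.4, 0.5]
opening: 0.0473
```

```bash
python3 -c "
from h import *
st()"
```

```text
t 20.425 pos [0.4905 0.0641 0.0609] yaw 160.5 jig [-71.2 -11.7] F [0.1 0.4 0.5] open 0.0473 q [ 0.06  0.46 -0.22  0.98  0.11 -1.17]
```

No load on the fingers. Lifting straight up and moving aside.

Request:
arm_command(
  moves=[
    [[0.45, 0, 0, 1, 0], [0.45, 0, 0, 1.5, 0], [0.45, 0, 0, 3, 0], [0.45, 0, 0, 5, 0], [0.45, -3, -3, 3, 0], [0.45, -3, -5, 0, 0], [0.45, -3, -5, 0, 0], [0.45, 0, -5, 0, 0], [0.45, 0, -5, 0, 0], [0.45, 0, 0, 0, 0]],
  ],
)

```text
time_s: 21.68
position: [0.401, -0.1729, 0.2126]
eef_rot: [[-0.938, 0.338, -0.076], [0.33, 0.938, 0.103], [0.106, 0.072, -0.992]]
contact_force: [0.1, -0.2, 0.2]
opening: 0.0468
```

```bash
python3 -c "
from h import *
st()
T=grab('top','pics/t8.png');S=grab('side','pics/s8.png')
a=T['frame'][150:235,235:365,::-1];cv2.imwrite('pics/tc8.png',cv2.resize(a,None,fx=6,fy=6,interpolation=cv2.INTER_CUBIC))
a=S['frame'][160:280,240:350,::-1];cv2.imwrite('pics/sc8.png',cv2.resize(a,None,fx=5,fy=5,interpolation=cv2.INTER_CUBIC))"
```

```text
t 21.675 pos [ 0.401  -0.1729  0.2126] yaw 160.6 jig [-173.  -243.7] F [ 0.1 -0.2  0.2] open 0.0468 q [-0.45  0.22 -0.13  1.34  0.06 -1.68]
```

View pics/sc8.png

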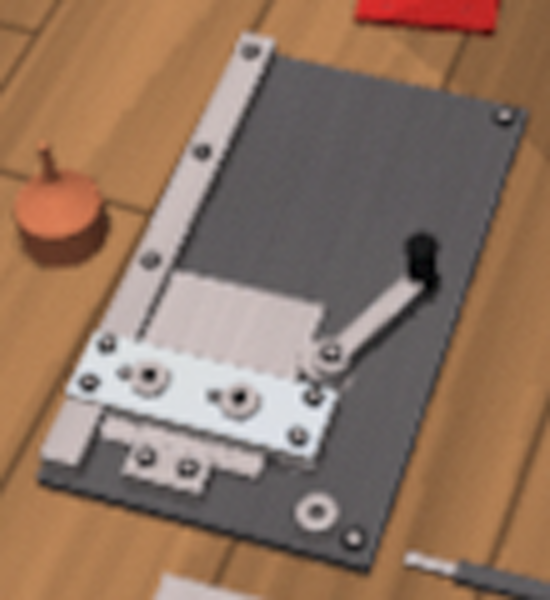

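View pics/tc8.png

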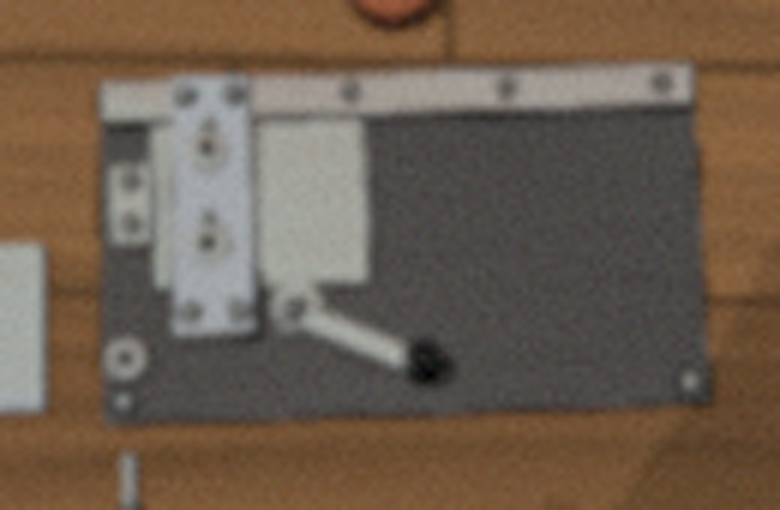

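View pics/t8.png

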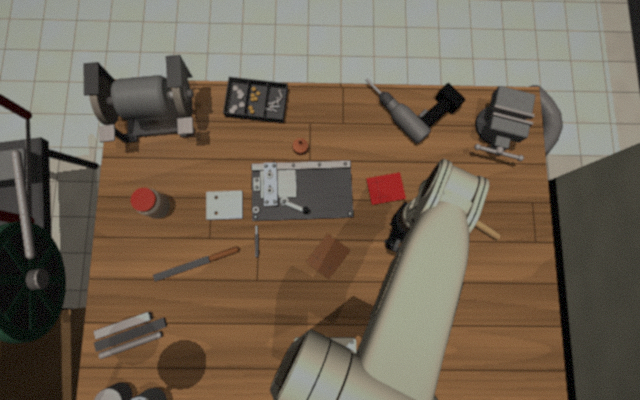

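Run:
```python
from h import *
T=grab("top");S=grab("side")
tc=lambda c:(235+(c[0]+.5)/6-.5,150+(c[1]+.5)/6-.5)
sc=lambda c:(240+(c[0]+.5)/5-.5,160+(c[1]+.5)/5-.5)
for n,d,f,c in(("top",T,tc,(428,360)),("side",S,sc,(422,243))):
    k=w2j(ray(d,*f(c),.064)); v=k-[-40,59]; print(n,"knob",k.round(1),np.hypot(*v).round(1),"value",np.arctan2(v[1],v[0])%(2*np.pi)-2.88)
# plate corners near-trailing, far-trailing, near-leading
for n,d,f,L in(("top",T,tc,[(367,283),(366,120),(157,289)]),("side",S,sc,[(325,303),(177,271),(263,472)])):
    print(n,[w2j(ray(d,*f(c),.020)).round(1) for c in L],"expect (-23,19) (69,19) (-23,135)")
```

```text
top knob [-75.5 -10.8] 78.3 value 1.3615114735764458
side knob [-70.8  -9.6] 75.2 value 1.4100461836746128
top [array([-24.3,  20.8]), array([67. , 18.3]), array([-23.3, 134.5])] expect (-23,19) (69,19) (-23,135)
side [array([-20.2,  15.1]), array([69.1, 17.5]), array([-22.9, 129.7])] expect (-23,19) (69,19) (-23,135)
```

```bash
python3 -c "
from cell import order
print(order.sign_off())"
```

```text
the job is handed in; nothing more can be done
None
```

The plate is home in the jig and the clamp is locked; I handed the job in at about 22 s of the 59 s allowed. I slid the plate flat onto the fence, then along it under the bridge to the stop. I then swung the clamp lever round with the fingers either side of its knob, and moved the arm clear.

**Plate:** It stopped against the fence at 8 N and against the stop at 9 N, each within 1 mm of where I predicted. In the last top view its corners are within about 2 mm of the seat. The side view disagrees by up to 5 mm along y; it showed a similar y error (up to 7 mm) on the jig's own corners, so I put this down to the view.

**Clamp:** The lever would not move further at about 16 N. The last pictures put it at 1.36 (top) and 1.41 (side), against 1.4 for locked.

**Tool and bystanders:** The tool tilted about 8° by the end of the lever swing, without harm. In the last top view nothing else appears moved; the arm covers part of the hammer, but I never went near it.

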